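# Index the sample carousel with its ratchet lever

## Robot

A 7-joint arm with a two-finger parallel gripper is mounted at the origin on a cart in front of the work surface, level with it; the furniture and walls round the work are solid. World frame = base frame: x ahead of the robot, y to its left, z up, the work surface at z = 0. Lengths are in m, angles in degrees, forces in N, time in s.
With the tool pointing down it reaches from about 0.4 to 0.85 m from the base axis. Payload 4.4 kg.
Tool frame: the origin (TCP) lies midway between the tips of the shut fingers; the grasp point (between the pads) lies manip.hold_point_z behind it (manip.hold_point_z is the distance from the TCP to the grasp point, in m); x points along the fingers, y is the direction in which the jaws open and shut, and the axes are right-handed (so a half turn about x gives the same grasp; the last joint's range is limited). The gripper opens to 94 mm and grips with 3 to 60 N. Pads are 16 mm wide; open, the fingers measure 119 mm over their backs; the gripper's body (75 mm by 177 mm) begins 78 mm behind the grasp point.
Start: joints at [61.031, 36.005, 2.206, 86.941, -1.547, 57.084, -1.146], TCP at [0.277, -0.588, 0.205] pointing down, gripper open.
Joint ranges: [-175.42, 175.42], [-21.48, 121.26], [-71.46, 75.88], [10.55, 141.38], [-63.04, 243.04], [13.31, 113.54], [-168.57, 168.57]. Speed limits (degrees/s): [147.25, 147.25, 180, 180, 180, 180, 180].

## Interface

Orientations are given as [roll, pitch, yaw] about the fixed x, y, z axes, in that order (R = Rz(yaw) Ry(pitch) Rx(roll)).
In Python, from cell import telemetry, vision, workorder, spot_in, pinpoint, manip gives the robot as it stands.
- The arm moves only by the tool arm_command, never from a script. Its arguments are lists of equal length, an entry for each row: "slide": the shift along the tool's x, y, z in units of 25 mm (1.0 is 25 mm), a list of three; "yaw": the turn about the tool's x in units of 6 degrees (1.0 is 6 degrees). A call has 1 to 20 rows; each row is the pose to reach, as a shift and turn from the pose measured when the call began, along the tool's axes at that moment; what a row does not reach only later rows make up. A row lasts 1/8 s, in which the tool goes at most 62.5 mm and 10.7 degrees, less where a joint would pass 70% of its speed; a pose out of reach is approached as far as the arm can. A call with a gripper value outside its range is refused whole. "gripper" is the gripper command: -1 is fully open, 1 is shut, values between are in proportion, set as the call begins (left out, the last holds). The fingers move at their own pace and stop on an object; "grip_force" is the grip in N (left out, the last holds). Time passes only in rows, so rows that repeat a pose let the fingers close. It gives the time, the measured TCP pose, the force and the opening at its end, in the units of the state.
- telemetry.observe(): the state, without advancing time (a new reading comes with each control period).
- vision.read_camera(name): name is "scene" or "top"; returns a dict with "pixels" (400x640x3 uint8, red, green, blue), "fx", "fy", "cx", "cy" (pixels), "k1" (the pictures are not rectified: a ray, as slopes to the right and down, at radius r is drawn at 1 + k1 r^2 times it, then the intrinsics apply), "R" (3x3) and "t" (3): a world point X has camera coordinates R X + t. Camera axes: x right, y down, z forward; pixel columns grow to the right and rows downward; lengths in m; the calibration is good to about 2 mm. A picture is of the moment at which its call begins. There is no depth.
- workorder.finish_job(): hands the job in, once; it reports no verdict.
Trained networks look in the newest picture that a camera, given by its name, has taken for a name from the list of things; names that differ only in an ending like _2 or _b are one class to them, and where a whole thing is asked for, a point or a joint stands for the part that bears it (a point fixed in the world has none). Each returns a list of dicts, best first, with "conf" (0 to 1); they miss things now and then, are a little off and sometimes report something else, mostly with a low value. They report only what shows in the picture. A call takes as long as a camera call. They do not tell look-alikes from the thing itself.
- spot_in(camera, target): "position" ([row, column] in pixels, amid what is visible of it).
- pinpoint(camera, target): "position" ([row, column] in pixels: a listed point, or the origin of a listed thing).
The state is a dict: "t": time; "joint_pos": joint angles; "qvel": joint speeds; "tau": joint torques, N m; "ee_pos": TCP position; "eef_rot": TCP orientation; "ft_force": force on the tool from outside, world axes, zero at the start; "torque": the same for the moment, N m; "grip_width": finger opening in m.
Only numpy, scipy, OpenCV 4.12 (cv2) and the standard library are available. Lean on these libraries where they do the work, as an engineer would, in place of code of your own. Each camera call takes 0.05 s, during which the arm holds its last target.

## Task

Bring the tall vial round to the pick-up pointer on the robot side of the sample carousel by working the carousel's ratchet lever: each full swing, from rest round to the far stop and all the way back, advances the carousel by one place only, and it does not go back. Turn the carousel only with the lever, without pushing on the carousel or the tall vial. Stop when the tall vial stands upright at the pointer, with the lever back at rest and let go.

Things in the scene. Friction and masses are not known exactly. Their poses are not given: they have to be found in the camera images.
- index_base: Grey round base plate of the carousel, 264 mm across, 10 mm thick, fixed to the worktop. Origin at its centre at worktop level, on the vertical axis about which carousel and lever turn; z up. Its -x axis points to the pick-up pointer (towards the robot, up to 20 degrees off): a fixed steel bracket 70 mm high at the edge of the base, with a pointed tab looking inwards at the pick-up place.
- pickup (a point): The pick-up place beside the pointer: the point 70 mm from the axis in the base's -x direction, 44 mm above the worktop. A well of the carousel that stands there is at the pointer.
- carousel: White platter, 192 mm across, on a toothed wheel 220 mm across; top 40 mm up. Ten wells (33 mm wide, rims at 56 mm), 36 degrees apart on a 70 mm radius. Origin on the axis. Turns only counter-clockwise seen from above, 36 degrees per full lever stroke; a pawl stops it turning back (it may rest up to 4 degrees past a place). Four vials stand in wells; the tall one starts 2 to 4 places before the pointer.
- tall_vial_mid (a point): Half-way up the tall vial: amber glass with a white cap, 25 mm across, 80 mm high, standing in one of the wells with its foot 40 mm and its top 120 mm above the worktop. z is its upright axis. The three other vials look the same but are only 48 mm high.
- lever_grip (a point): Centre of the lever's upright black round grip: 22 mm in diameter, 50 mm high (60 to 110 mm above the worktop), this point 85 mm above the worktop and 165 mm from the axis, on the robot's right-hand side of the carousel. A 12 mm steel pin joins it to the flat steel lever arm below, which runs under the wheel to the axis. 44 mm are free between grip and teeth.
- lever (a joint): Lever angle about the base's vertical axis, rad: 0 at rest (grip 107 degrees clockwise of the base's +x), growing counter-clockwise to its stop at 0.74 (a 122 mm arc away from the robot). Springs back to 0 when let go (1 to 2 N). Drives the carousel from 0.03 to 0.11 on (4 N at the grip); from 0.67 the next tooth is locked. Takes the next tooth only when back below 0.03.
Mind the look-alikes: they are no part of the job. What is shaped like the part that bears tall_vial_mid but green or yellow is not meant.

How it is judged (in metres and radians):
On the way, in this order (a step that is already met when the one before it is completed fails the run):
1. the lever is swung round to its stop (value of joint lever above 0.6 rad), for 0.05 s.
2. the lever goes back to rest (value of joint lever below 0.1 rad), for 0.05 s.
3. the lever is swung round to its stop again (value of joint lever above 0.6 rad), for 0.05 s.
At the end, for the whole second after the job is handed in: The tall vial stands upright (within 10 degrees) in its well within 15 mm of the pick-up place at the pointer, the carousel is still, and the lever is released and back at rest (within 0.1 rad) (horizontal distance between tall_vial_mid and pickup below 0.015 m and angle between tall_vial_mid's own z axis and vertical below 0.17 rad and height (world z) of tall_vial_mid below 0.09 m and value of joint lever below 0.1 rad and angular speed of carousel below 0.1 rad/s); the robot touches nothing.
It fails at once if the robot pushes the carousel itself (contact force between any of the fingers, the arm and carousel above 2 N).
It fails at once if the robot pushes the tall vial (contact force between the fingers and tall_vial above 1 N).
It also fails if it takes over 64 s, if anything falls off the work surface, if the arm or the gripper's body presses on something with over 40 N, if the wrist force passes 120 N, or if a joint passes its speed limit or range.

## Working session

There is one attempt and no reset: what is moved stays moved. The work goes in short steps, Python scripts to look and compute and a tool call to move; the robot and the scene stay as the last step left them, time stands still between calls to the robot, and variables do not carry over. Pictures are saved under pics/ and viewed, and the job is handed in when it is done.

Besides the shell and the picture viewer there is one more tool, called as name([rows], argument=value, ...), one row to a line, values as JSON. arm_command: Moves the arm, as the interface text tells. Its arguments: {"type":"object","properties":{"slide":{"type":"array","items":{"type":"array","items":{"type":"number"}}},"yaw":{"type":"array","items":{"type":"number"}},"gripper":{"type":"number"},"grip_force":{"type":"number"}},"required":["slide","yaw"]}

```bash
ls; mkdir -p pics; cat > h.py <<'E'
import numpy as np, cv2
from cell import telemetry, vision, workorder, spot_in, pinpoint, manip
def ray(c,px):
    r,cc=px
    K=np.array([[c['fx'],0,c['cx']],[0,c['fy'],c['cy']],[0,0,1]],float)
    x=np.array([(cc-c['cx'])/c['fx'],(r-c['cy'])/c['fy']]); u=x.copy()
    for _ in range(30): u=x/(1+c['k1']*(u@u))
    R=np.array(c['R']);t=np.array(c['t'])
    return -R.T@t, R.T@np.array([u[0],u[1],1])
def at_z(c,px,z):
    o,d=ray(c,px); return o+d*(z-o[2])/d[2]
def proj(c,X):
    p=np.array(c['R'])@np.array(X)+np.array(c['t']); u=p[:2]/p[2]; u=u*(1+c['k1']*(u@u))
    return [c['fy']*u[1]+c['cy'], c['fx']*u[0]+c['cx']]
def save(c,name): cv2.imwrite('pics/'+name,np.array(c['pixels'])[:,:,::-1])
E
python3 - <<'E'
from h import *
np.set_printoptions(precision=4,suppress=True)
s=telemetry.observe(); print(s['t'],s['ee_pos'],s['eef_rot'],s['grip_width'],manip.hold_point_z)
for n in ['scene','top']:
    c=vision.read_camera(n); save(c,n+'0.png')
    print(n,-np.array(c['R']).T@np.array(c['t']))
    for tgt,z in [('index_base',0),('pickup',.044),('carousel',0.),('tall_vial_mid',.08),('lever_grip',.085)]:
        try:
            for q in pinpoint(n,tgt)[:5]: print(tgt,np.round(q['position'],1),round(q['conf'],2),at_z(c,q['position'],z))
        except Exception as e: print(tgt,e)
E
```

```text
pics
0.0 [ 0.2765 -0.5875  0.2046] [-89.6139  89.8936 115.5864] 0.09376930394332282 0.0188
scene [ 0.2412 -0.4035  0.7092]
index_base [212.5 328.2] 0.94 [0.5861 0.0839 0.    ]
pickup [205.4 297.1] 0.64 [0.5216 0.1056 0.044 ]
carousel [216.6 327.7] 0.56 [0.5786 0.0748 0.    ]
tall_vial_mid [152.5 270.9] 0.76 [0.5394 0.2432 0.08  ]
tall_vial_mid [283.4 379.3] 0.71 [ 0.5308 -0.1487  0.08  ]
tall_vial_mid [164.6 329.6] 0.64 [0.626  0.1388 0.08  ]
lever_grip [252.9 332.4] 0.58 [ 0.498  -0.0562  0.085 ]
top [0.4018 0.0912 0.915 ]
index_base [185.9 316.4] 0.64 [0.5761 0.074  0.    ]
index_base [206.6 304.8] 0.24 [0.5241 0.1011 0.    ]
pickup [206.2 304.1] 0.85 [0.5191 0.1023 0.044 ]
carousel [182.4 315. ] 0.62 [0.5847 0.0777 0.    ]
tall_vial_mid [185.3 225.7] 0.71 [0.5569 0.2785 0.08  ]
tall_vial_mid [197.2 406.1] 0.63 [ 0.5405 -0.1268  0.08  ]
tall_vial_mid [159.8 290.3] 0.57 [0.6194 0.1359 0.08  ]
tall_vial_mid [183.4 309.9] 0.4 [0.5662 0.0902 0.08  ]
lever_grip [217.1 377.8] 0.62 [ 0.4934 -0.0616  0.085 ]
```

View pics/scene0.png

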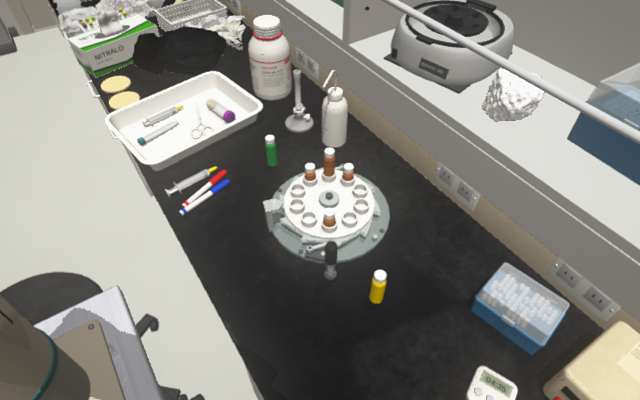

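View pics/top0.png

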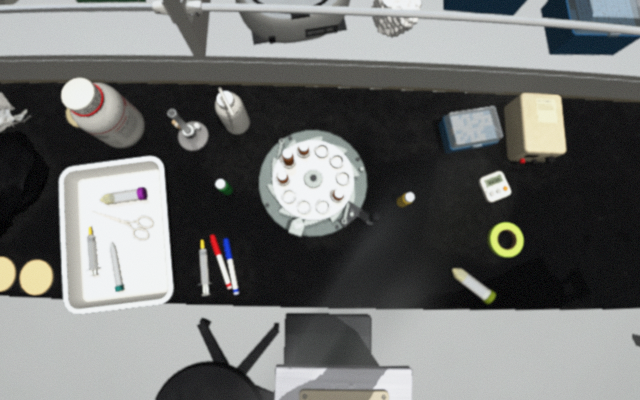

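```bash
python3 - <<'E'
import cv2
for n,(r0,r1,c0,c1) in {'scene':(130,300,250,410),'top':(120,260,200,430)}.items():
    im=cv2.imread(f'pics/{n}0.png')[r0:r1,c0:c1]
    k=3.4
    cv2.imwrite(f'pics/{n}0z.png',cv2.resize(im,None,fx=k,fy=k,interpolation=cv2.INTER_CUBIC))
E
```

```text
(no output)
```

View pics/scene0z.png

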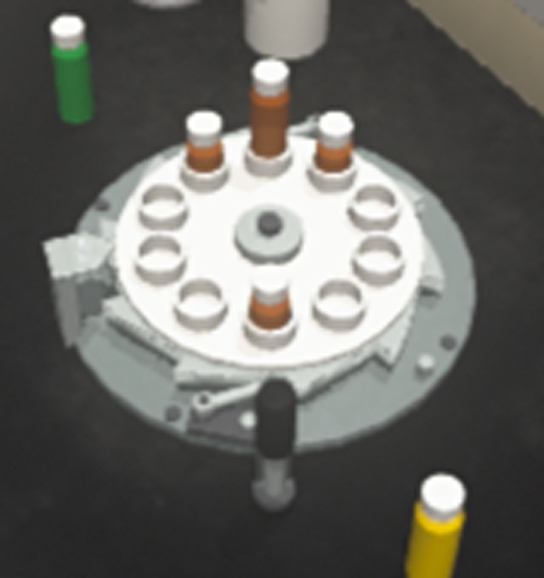

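View pics/top0z.png

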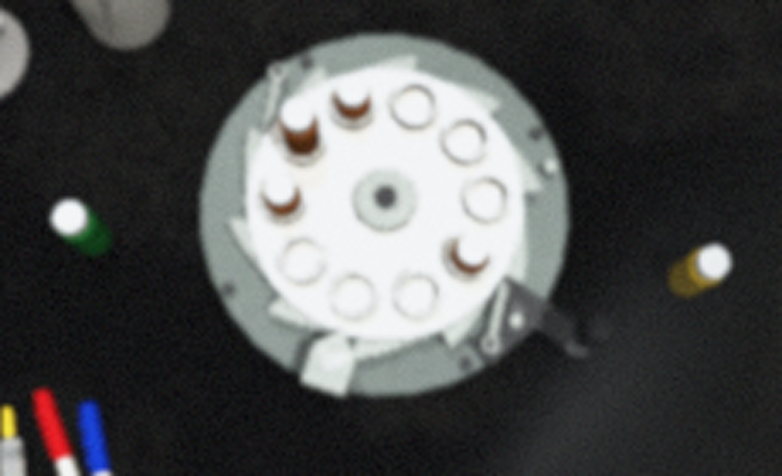

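The scene picture shows three vials of the tall shape:
- Amber with white cap: scene (165,329), top (157,288). It stands in a well of the carousel, so it is the tall vial.
- Green: scene (150,271). It stands on the worktop and is a look-alike.
- Yellow: scene (287,378). It stands on the worktop and is a look-alike.

The pointer is at top (228,297) and the grip at top (217,375). The tall vial looks to be three places before the pointer. Next I'll refine the geometry.

```bash
cat > fit.py <<'E'
from h import *
from scipy.optimize import least_squares
np.set_printoptions(precision=4,suppress=True)
def circ(c,z,mask_fn,rc):
    im=np.array(c['pixels']); m=mask_fn(cv2.cvtColor(im,cv2.COLOR_RGB2HSV)).astype(np.uint8)
    cs,_=cv2.findContours(m,cv2.RETR_EXTERNAL,cv2.CHAIN_APPROX_NONE)
    k=max((q for q in cs if cv2.pointPolygonTest(q,(rc[1],rc[0]),False)>=0),key=cv2.contourArea)
    P=np.array([at_z(c,(p[0][1],p[0][0]),z)[:2] for p in cv2.convexHull(k)])
    f=least_squares(lambda v:np.hypot(P[:,0]-v[0],P[:,1]-v[1])-v[2],[.58,.08,.12],loss='soft_l1',f_scale=.002)
    return f.x
if __name__=='__main__':
  for n,rc in [('top',(190,310)),('scene',(215,320))]:
    c=vision.read_camera(n)
    print(n,'base',circ(c,.01,lambda h:h[...,2]>85,rc),'platter',circ(c,.04,lambda h:h[...,2]>205,rc))
    for t,z in [('lever_grip',.085),('tall_vial_mid',.08),('pickup',.044)]:
        for q in pinpoint(n,t)[:3]: print(t,q['position'],q['conf'],at_z(c,q['position'],z))
  s=telemetry.observe()
  from scipy.spatial.transform import Rotation as Ro
  print(Ro.from_euler('xyz',s['eef_rot'],degrees=True).as_matrix(), s['t'])
E
python3 fit.py
```

```text
top base [0.5846 0.0838 0.1321] platter [0.5814 0.0831 0.1059]
lever_grip [219.5, 376.9] 0.93 [ 0.4881 -0.0596  0.085 ]
lever_grip [158.0, 289.0] 0.37 [0.6222 0.1387 0.085 ]
lever_grip [182.9, 310.9] 0.3 [0.5664 0.088  0.085 ]
tall_vial_mid [200.3, 405.6] 0.64 [ 0.5334 -0.1256  0.08  ]
tall_vial_mid [185.2, 227.6] 0.63 [0.5572 0.2742 0.08  ]
tall_vial_mid [159.2, 289.1] 0.53 [0.6207 0.1387 0.08  ]
pickup [206.6, 306.3] 0.65 [0.5183 0.0971 0.044 ]
scene base [1.0414 0.798  1.2457] platter [0.5882 0.081  0.0991]
lever_grip [251.9, 335.3] 0.87 [ 0.5035 -0.0573  0.085 ]
tall_vial_mid [285.4, 379.9] 0.98 [ 0.5292 -0.1522  0.08  ]
tall_vial_mid [163.9, 329.0] 0.73 [0.6262 0.1414 0.08  ]
tall_vial_mid [148.3, 270.4] 0.52 [0.5454 0.2562 0.08  ]
pickup [204.3, 294.7] 0.78 [0.519 0.111 0.044]
[[ 0.      0.4257 -0.9049]
 [-0.     -0.9049 -0.4257]
 [-1.      0.     -0.    ]] 1.0
```

Axis is about (0.5845, 0.083), base yaw about -16.5°, and the grip about (0.494, -0.056). The vial at 55.6° against the pickup at about 163.5° makes 3 places. I'll move above the grip.

arm_command([
  [0,-1.5,-1.7],
  [0,-3.1,-3.4],
  [0,-4.6,-5.1],
  [0,-6.2,-6.8],
  [0,-7.8,-8.5],
  [0,-9.3,-10.2],
  [0,-10.9,-11.8],
  [0,-12.4,-13.5],
  [0,-14,-15.2],
  [0,-15.5,-16.9],
  [0,-15.5,-16.9],
  [0,-15.5,-16.9],
], yaw=[-0.5,-1,-1.6,-2.1,-2.7,-3.2,-3.7,-4.2,-4.8,-5.3,-5.3,-5.3], gripper=-0.3)

```text
t: 2.5
ee_pos: [0.4937, -0.0584, 0.2054]
eef_rot: [0.3, 89.9, -122.7]
ft_force: [-0.2, 0.4, 0.5]
grip_width: 0.061
```

```bash
cat > look.py <<'E'
from h import *
import sys
s=telemetry.observe(); print(round(s['t'],2),np.round(s['ee_pos'],4),np.round(s['eef_rot'],1),np.round(s['ft_force'],1),round(s['grip_width'],3))
out=[]
for n,(r0,r1,c0,c1) in {'scene':(120,310,240,430),'top':(110,270,230,420)}.items():
    c=vision.read_camera(n); im=np.ascontiguousarray(np.array(c['pixels'])[:,:,::-1])
    p=proj(c,s['ee_pos']); print(n,'tcp px',np.round(p,1))
    im=im[r0:r1,c0:c1]; im=cv2.resize(im,(390,int(390*(r1-r0)/(c1-c0))),interpolation=cv2.INTER_CUBIC)
    out.append(cv2.copyMakeBorder(im,0,400-im.shape[0],0,4,cv2.BORDER_CONSTANT))
    for t,z in [('lever_grip',.085),('tall_vial_mid',.08),('pickup',.044)]:
        for q in pinpoint(n,t)[:3]: print(t,q['position'],round(q['conf'],2),at_z(c,q['position'],z).round(4)[:2])
cv2.imwrite('pics/'+sys.argv[1],np.hstack(out))
E
python3 look.py l1.png
```

```text
2.5 [ 0.4937 -0.0584  0.2054] [   0.3   89.9 -122.7] [-0.2  0.4  0.5] 0.061
scene tcp px [210.9 332.6]
lever_grip [253.2, 331.7] 0.67 [ 0.4966 -0.0561]
tall_vial_mid [160.3, 330.0] 0.68 [0.6344 0.1496]
tall_vial_mid [150.6, 271.8] 0.44 [0.5442 0.2477]
pickup [205.5, 297.5] 0.86 [0.5221 0.1049]
top tcp px [210.2 387.7]
lever_grip [217.5, 375.6] 0.57 [ 0.4924 -0.0567]
tall_vial_mid [161.6, 287.1] 0.68 [0.615 0.143]
tall_vial_mid [184.3, 225.3] 0.6 [0.5592 0.2795]
pickup [208.9, 304.9] 0.85 [0.5129 0.1002]
```

View pics/l1.png

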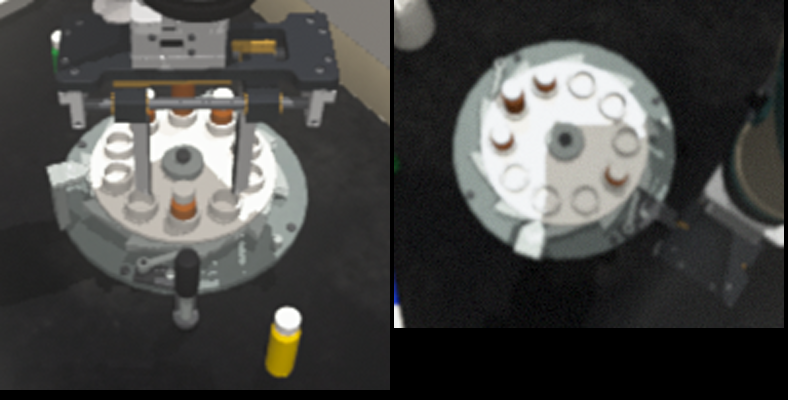

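The picture shows the open jaws straddling the grip (about (275,185) in the left crop), with the yellow vial well clear. I'll descend.

arm_command([
  [1,0,0],
  [2,0,-0.1],
  [3,0,-0.1],
  [4,0,-0.1],
  [4.8,0,-0.1],
  [5.4,0,-0.1],
  [5.4,0,-0.1],
], yaw=[0,0,0,0,0,0,0])

```text
t: 3.78
ee_pos: [0.4947, -0.0563, 0.0698]
eef_rot: [-55.5, 89.9, -178.6]
ft_force: [0.2, 0.3, 0.6]
grip_width: 0.0614
```

```bash
python3 look.py l2.png
```

```text
3.77 [ 0.4947 -0.0563  0.0698] [ -55.5   89.9 -178.6] [0.2 0.3 0.6] 0.061
scene tcp px [258.6 330.7]
lever_grip [254.9, 331.5] 0.68 [ 0.4942 -0.0589]
tall_vial_mid [283.3, 379.0] 0.9 [ 0.5304 -0.1482]
tall_vial_mid [147.7, 271.8] 0.72 [0.549  0.2562]
pickup [206.6, 296.0] 0.61 [0.5179 0.104 ]
top tcp px [217.2 374.2]
tall_vial_mid [158.6, 286.5] 0.61 [0.6219 0.1446]
tall_vial_mid [185.4, 224.2] 0.47 [0.5566 0.2818]
pickup [205.9, 304.6] 0.68 [0.5199 0.1011]
```

View pics/l2.png

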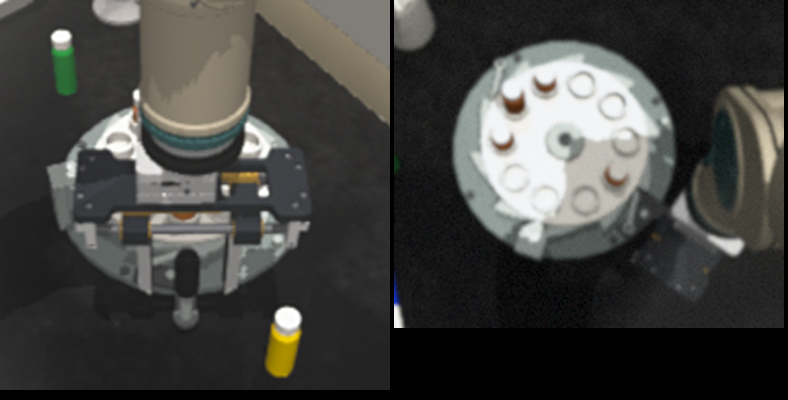

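The jaws are on both sides of the grip (left crop (280,187), fingers at columns 145 and 232). I'll narrow the cage without clamping and swing the lever to its stop.

arm_command([
  [0,0,0],
  [0,0,0],
  [0,0,0],
  [0,0.35,-0.01],
  [0,0.69,-0.04],
  [0,1.03,-0.08],
  [0,1.37,-0.14],
  [0,1.71,-0.23],
  [0,2.04,-0.32],
  [0,2.37,-0.44],
  [0,2.68,-0.57],
  [0,3.0,-0.72],
  [0,3.3,-0.88],
  [0,3.6,-1.07],
  [0,3.88,-1.26],
  [0,4.15,-1.47],
  [0,4.42,-1.7],
  [0,4.5,-1.77],
  [0,4.5,-1.77],
  [0,4.5,-1.77],
], yaw=[0,0,0,-0.5,-1,-1.5,-2,-2.5,-3,-3.5,-4,-4.5,-5,-5.5,-6,-6.5,-7,-7.2,-7.2,-7.2], gripper=0.3, grip_force=10)

```text
t: 6.68
ee_pos: [0.6132, -0.0805, 0.0708]
eef_rot: [-78.8, 90.0, -158.7]
ft_force: [-1.8, 1.0, -0.7]
grip_width: 0.033
```

```bash
python3 look.py l3.png
```

```text
6.67 [ 0.6132 -0.0805  0.0708] [ -78.8   90.  -158.7] [-1.8  1.  -0.7] 0.033
scene tcp px [237.9 390.2]
lever_grip [232.9, 390.0] 0.9 [ 0.6122 -0.0787]
tall_vial_mid [286.3, 379.3] 0.9 [ 0.5272 -0.153 ]
tall_vial_mid [149.5, 273.3] 0.74 [0.5488 0.2491]
tall_vial_mid [171.8, 307.8] 0.62 [0.5748 0.1462]
pickup [205.3, 294.7] 0.63 [0.5175 0.1086]
top tcp px [166.1 384.7]
lever_grip [167.3, 388.5] 0.86 [ 0.6071 -0.0864]
tall_vial_mid [198.0, 404.7] 0.57 [ 0.5386 -0.1236]
tall_vial_mid [186.4, 229.5] 0.56 [0.5546 0.2698]
tall_vial_mid [177.8, 280.3] 0.54 [0.5772 0.157 ]
pickup [206.4, 309.8] 0.9 [0.519  0.0891]
```

View pics/l3.png

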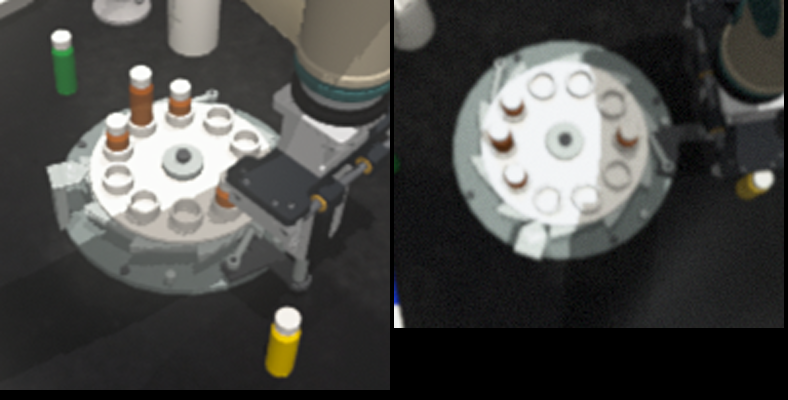

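The lever is near its stop and the tall vial has moved one place (left crop (105,140), right crop (138,502)). The measured force is only spring-sized. I'll nudge 4 mm further to feel for the stop.

arm_command([
  [0,0.08,0],
  [0,0.15,0],
  [0,0.15,0],
], yaw=[0,0,0])

```text
t: 7.45
ee_pos: [0.6173, -0.0805, 0.071]
eef_rot: [-17.9, 89.9, -97.8]
ft_force: [-4.1, 0.3, -0.3]
grip_width: 0.0328
```

Reaction force doubled to 4 N with TCP 44° from rest, so the stop is reached. I'll work out the return rows.

```bash
cat > arc.py <<'E'
from h import *
import sys
from scipy.spatial.transform import Rotation as Ro
C=np.array([.5845,.0832]); A0=-122.8; r=.1655
s=telemetry.observe(); T=Ro.from_euler('xyz',s['eef_rot'],degrees=True).as_matrix(); p=np.array(s['ee_pos'])
zang=np.degrees(np.arctan2(T[1,2],T[0,2]))
for a in map(float,sys.argv[1:]):
    th=np.radians(A0+a); X=np.r_[C+r*np.array([np.cos(th),np.sin(th)]),.070]
    d=T.T@(X-p)/.025
    print(a,d.round(2),round(-((A0+a)-zang)/6,2))
E
python3 arc.py 41 38 35 32 29 26 23 20 17 14 11 8 5 2 0 -1.5
```

```text
41.0 [ 0.04 -0.36 -0.06] 0.32
38.0 [ 0.04 -0.71 -0.08] 0.82
35.0 [ 0.04 -1.05 -0.12] 1.32
32.0 [ 0.04 -1.39 -0.18] 1.82
29.0 [ 0.04 -1.73 -0.25] 2.32
26.0 [ 0.04 -2.07 -0.34] 2.82
23.0 [ 0.04 -2.4  -0.45] 3.32
20.0 [ 0.04 -2.72 -0.58] 3.82
17.0 [ 0.04 -3.03 -0.72] 4.32
14.0 [ 0.04 -3.34 -0.88] 4.82
11.0 [ 0.04 -3.64 -1.06] 5.32
8.0 [ 0.04 -3.93 -1.25] 5.82
5.0 [ 0.04 -4.21 -1.45] 6.32
2.0 [ 0.04 -4.48 -1.67] 6.82
0.0 [ 0.04 -4.65 -1.83] 7.15
-1.5 [ 0.04 -4.77 -1.95] 7.4
```

arm_command([
  [0.04,-0.36,-0.06],
  [0.04,-0.71,-0.08],
  [0.04,-1.05,-0.12],
  [0.04,-1.39,-0.18],
  [0.04,-1.73,-0.25],
  [0.04,-2.07,-0.34],
  [0.04,-2.4,-0.45],
  [0.04,-2.72,-0.58],
  [0.04,-3.03,-0.72],
  [0.04,-3.34,-0.88],
  [0.04,-3.64,-1.06],
  [0.04,-3.93,-1.25],
  [0.04,-4.21,-1.45],
  [0.04,-4.48,-1.67],
  [0.04,-4.65,-1.83],
  [0.04,-4.77,-1.95],
  [0.04,-4.77,-1.95],
  [0.04,-4.77,-1.95],
], yaw=[0.3,0.8,1.3,1.8,2.3,2.8,3.3,3.8,4.3,4.8,5.3,5.8,6.3,6.8,7.1,7.4,7.4,7.4])

```text
t: 9.7
ee_pos: [0.4918, -0.0535, 0.07]
eef_rot: [70.0, 89.9, -54.3]
ft_force: [-0.1, 0.4, 1.0]
grip_width: 0.0328
```

```bash
python3 look.py l4.png; python3 arc.py 2 5 8 11 14 17 20 23 26 29 32 35 38 41 43 44
```

```text
9.7 [ 0.4918 -0.0535  0.07  ] [ 70.   89.9 -54.3] [-0.1  0.4  1. ] 0.033
scene tcp px [258.2 328.6]
lever_grip [250.5, 332.2] 0.87 [ 0.5006 -0.0518]
tall_vial_mid [283.5, 378.8] 0.71 [ 0.5299 -0.1483]
tall_vial_mid [151.3, 271.2] 0.64 [0.5419 0.2464]
tall_vial_mid [169.2, 309.0] 0.42 [0.5812 0.1515]
pickup [204.8, 295.2] 0.83 [0.5191 0.1092]
top tcp px [218.4 373. ]
tall_vial_mid [178.6, 282.6] 0.62 [0.5755 0.1517]
tall_vial_mid [185.9, 225.4] 0.6 [0.5555 0.2791]
pickup [207.1, 305.2] 0.74 [0.5171 0.0997]
2.0 [-0.    0.4  -0.01] -0.58
5.0 [-0.    0.75 -0.04] -1.08
8.0 [-0.    1.09 -0.09] -1.58
11.0 [-0.    1.43 -0.15] -2.08
14.0 [-0.    1.77 -0.24] -2.58
17.0 [-0.    2.1  -0.34] -3.08
20.0 [-0.    2.42 -0.46] -3.58
23.0 [-0.    2.74 -0.59] -4.08
26.0 [-0.    3.05 -0.74] -4.58
29.0 [-0.    3.36 -0.91] -5.08
32.0 [-0.    3.65 -1.1 ] -5.58
35.0 [-0.    3.94 -1.29] -6.08
38.0 [-0.    4.21 -1.51] -6.58
41.0 [-0.    4.47 -1.74] -7.08
43.0 [-0.    4.64 -1.89] -7.42
44.0 [-0.    4.72 -1.98] -7.58
```

View pics/l4.png

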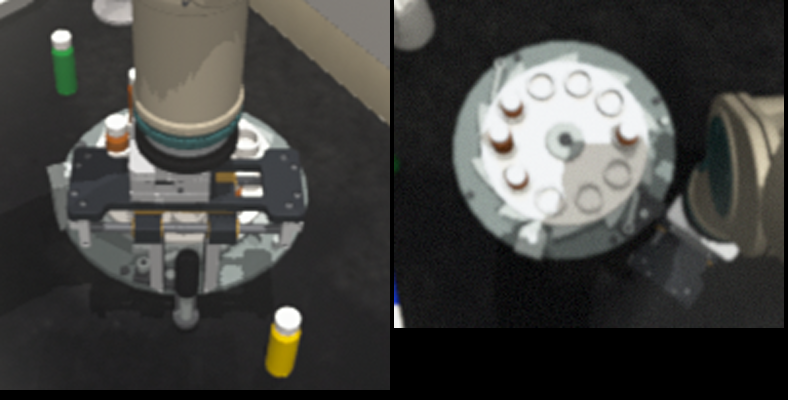

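The lever is back at rest (grip left crop (275,187)), there is no contact force, and the vial is still one place on. Second stroke next.

arm_command([
  [0,0.4,-0.01],
  [0,0.75,-0.04],
  [0,1.09,-0.09],
  [0,1.43,-0.15],
  [0,1.77,-0.24],
  [0,2.1,-0.34],
  [0,2.42,-0.46],
  [0,2.74,-0.59],
  [0,3.05,-0.74],
  [0,3.36,-0.91],
  [0,3.65,-1.1],
  [0,3.94,-1.29],
  [0,4.21,-1.51],
  [0,4.47,-1.74],
  [0,4.64,-1.89],
  [0,4.72,-1.98],
  [0,4.72,-1.98],
  [0,4.72,-1.98],
], yaw=[-0.6,-1.1,-1.6,-2.1,-2.6,-3.1,-3.6,-4.1,-4.6,-5.1,-5.6,-6.1,-6.6,-7.1,-7.4,-7.6,-7.6,-7.6])

```text
t: 12.35
ee_pos: [0.6164, -0.0795, 0.0697]
eef_rot: [-32.9, 89.9, -111.7]
ft_force: [-0.6, -1.1, -0.0]
grip_width: 0.0328
```

```bash
python3 look.py l5.png;  python3 arc.py 41 38 35 32 29 26 23 20 17 14 11 8 5 2 0 -1.5
```

```text
12.35 [ 0.6164 -0.0795  0.0697] [ -32.9   89.9 -111.7] [-0.6 -1.1 -0. ] 0.033
scene tcp px [237.2 391. ]
lever_grip [233.0, 391.5] 0.63 [ 0.6144 -0.0804]
tall_vial_mid [180.1, 296.9] 0.79 [0.5426 0.1379]
tall_vial_mid [284.8, 379.8] 0.68 [ 0.5298 -0.1512]
tall_vial_mid [147.9, 270.4] 0.57 [0.546  0.2574]
pickup [207.8, 298.6] 0.65 [0.5207 0.0982]
top tcp px [164.8 384.1]
lever_grip [166.3, 388.2] 0.82 [ 0.6094 -0.0857]
tall_vial_mid [187.6, 227.4] 0.57 [0.5518 0.2743]
tall_vial_mid [198.6, 406.2] 0.49 [ 0.5373 -0.127 ]
tall_vial_mid [194.7, 290.6] 0.42 [0.5394 0.1326]
pickup [206.6, 306.9] 0.72 [0.5184 0.0958]
41.0 [-0.01 -0.34 -0.02] 0.52
38.0 [-0.01 -0.68 -0.04] 1.02
35.0 [-0.01 -1.03 -0.09] 1.52
32.0 [-0.01 -1.37 -0.15] 2.02
29.0 [-0.01 -1.7  -0.23] 2.52
26.0 [-0.01 -2.04 -0.33] 3.02
23.0 [-0.01 -2.36 -0.45] 3.52
20.0 [-0.01 -2.68 -0.58] 4.02
17.0 [-0.01 -3.   -0.73] 4.52
14.0 [-0.01 -3.3  -0.9 ] 5.02
11.0 [-0.01 -3.6  -1.08] 5.52
8.0 [-0.01 -3.88 -1.28] 6.02
5.0 [-0.01 -4.16 -1.49] 6.52
2.0 [-0.01 -4.42 -1.71] 7.02
0.0 [-0.01 -4.59 -1.87] 7.35
-1.5 [-0.01 -4.71 -1.99] 7.6
```

View pics/l5.png

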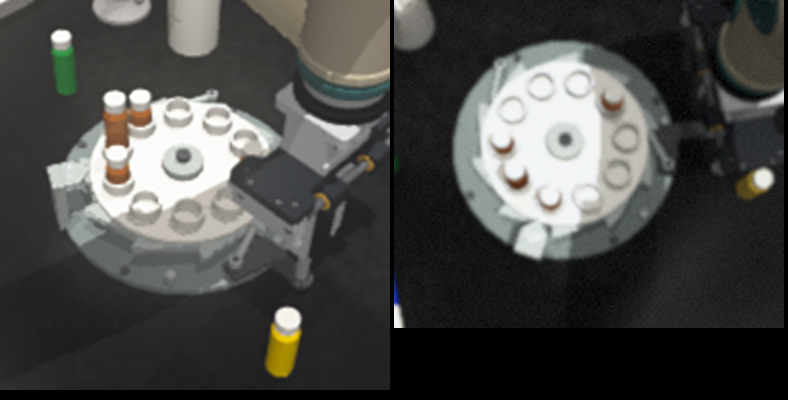

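After stroke two the tall vial is at left crop (120,115), right crop (175,515), which is one place before the pointer. I'll bring the lever back.

arm_command([
  [0,-0.34,-0.02],
  [0,-0.68,-0.04],
  [0,-1.03,-0.09],
  [0,-1.37,-0.15],
  [0,-1.7,-0.23],
  [0,-2.04,-0.33],
  [0,-2.36,-0.45],
  [0,-2.68,-0.58],
  [0,-3.0,-0.73],
  [0,-3.3,-0.9],
  [0,-3.6,-1.08],
  [0,-3.88,-1.28],
  [0,-4.16,-1.49],
  [0,-4.42,-1.71],
  [0,-4.59,-1.87],
  [0,-4.71,-1.99],
  [0,-4.71,-1.99],
  [0,-4.71,-1.99],
], yaw=[0.5,1,1.5,2,2.5,3,3.5,4,4.5,5,5.5,6,6.5,7,7.4,7.6,7.6,7.6])

```text
t: 15.0
ee_pos: [0.4917, -0.0536, 0.0699]
eef_rot: [39.9, 89.9, -84.4]
ft_force: [-0.1, 0.9, -0.6]
grip_width: 0.0331
```

```bash
python3 look.py l6.png; python3 arc.py 2 5 8 11 14 17 20 23 26 29 32 35 38 41 43 44
```

```text
15.0 [ 0.4917 -0.0536  0.0699] [ 39.9  89.9 -84.4] [-0.1  0.9 -0.6] 0.033
scene tcp px [258.3 328.6]
lever_grip [253.6, 331.0] 0.64 [ 0.4951 -0.0561]
tall_vial_mid [284.0, 380.5] 0.77 [ 0.5317 -0.1507]
tall_vial_mid [180.8, 296.3] 0.7 [0.5405 0.1369]
tall_vial_mid [150.3, 274.2] 0.6 [0.5491 0.2456]
top tcp px [218.5 373. ]
tall_vial_mid [182.7, 224.5] 0.71 [0.5628 0.2815]
tall_vial_mid [195.1, 287.3] 0.45 [0.5383 0.1399]
pickup [207.4, 305.5] 0.71 [0.5164 0.0989]
2.0 [-0.01  0.4  -0.02] -0.59
5.0 [-0.01  0.74 -0.05] -1.09
8.0 [-0.01  1.09 -0.09] -1.59
11.0 [-0.01  1.43 -0.16] -2.09
14.0 [-0.01  1.76 -0.24] -2.59
17.0 [-0.01  2.1  -0.35] -3.09
20.0 [-0.01  2.42 -0.47] -3.59
23.0 [-0.01  2.74 -0.6 ] -4.09
26.0 [-0.01  3.05 -0.75] -4.59
29.0 [-0.01  3.35 -0.92] -5.09
32.0 [-0.01  3.65 -1.1 ] -5.59
35.0 [-0.01  3.93 -1.3 ] -6.09
38.0 [-0.01  4.21 -1.52] -6.59
41.0 [-0.01  4.47 -1.74] -7.09
43.0 [-0.01  4.63 -1.9 ] -7.42
44.0 [-0.01  4.72 -1.99] -7.59
```

View pics/l6.png

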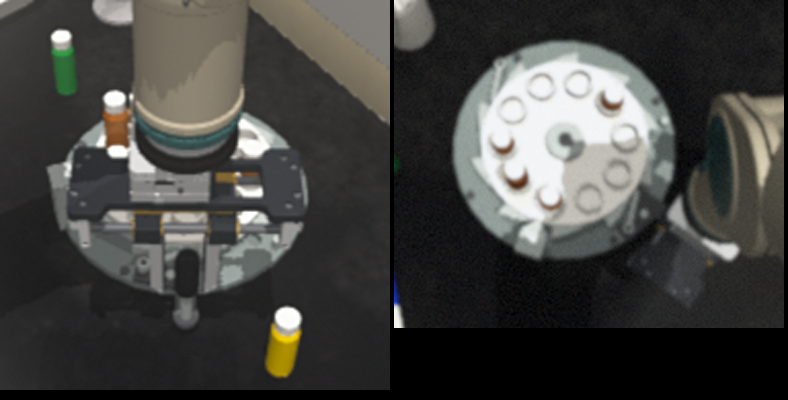

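The lever is at rest again and the vial is one place before the pointer (right crop (178,515)). Third and last stroke.

arm_command([
  [0,0.4,-0.01],
  [0,0.75,-0.04],
  [0,1.09,-0.09],
  [0,1.43,-0.15],
  [0,1.77,-0.24],
  [0,2.1,-0.34],
  [0,2.42,-0.46],
  [0,2.74,-0.59],
  [0,3.05,-0.74],
  [0,3.36,-0.91],
  [0,3.65,-1.1],
  [0,3.94,-1.29],
  [0,4.21,-1.51],
  [0,4.47,-1.74],
  [0,4.64,-1.89],
  [0,4.72,-1.98],
  [0,4.72,-1.98],
  [0,4.72,-1.98],
], yaw=[-0.6,-1.1,-1.6,-2.1,-2.6,-3.1,-3.6,-4.1,-4.6,-5.1,-5.6,-6.1,-6.6,-7.1,-7.4,-7.6,-7.6,-7.6])

```text
t: 17.65
ee_pos: [0.6163, -0.0798, 0.0696]
eef_rot: [-46.5, 89.9, -125.2]
ft_force: [-1.5, -1.4, -1.5]
grip_width: 0.0327
```

```bash
python3 look.py l7.png;  python3 arc.py 41 38 35 32 29 26 23 20 17 14 11 8 5 2 0 -1.5
```

```text
17.65 [ 0.6163 -0.0798  0.0696] [ -46.5   89.9 -125.2] [-1.5 -1.4 -1.5] 0.033
scene tcp px [237.3 391.1]
lever_grip [233.9, 391.7] 0.94 [ 0.6133 -0.0822]
tall_vial_mid [286.0, 379.2] 0.86 [ 0.5275 -0.1525]
tall_vial_mid [195.8, 296.5] 0.58 [0.5188 0.1006]
tall_vial_mid [150.7, 270.9] 0.54 [0.5423 0.2485]
pickup [204.9, 296.6] 0.86 [0.5214 0.1073]
pickup [210.1, 326.0] 0.36 [0.5646 0.0615]
top tcp px [164.9 384.2]
lever_grip [162.1, 384.9] 0.59 [ 0.6189 -0.0782]
tall_vial_mid [200.0, 406.5] 0.54 [ 0.5341 -0.1276]
tall_vial_mid [207.6, 307.7] 0.41 [0.5114 0.0937]
pickup [205.9, 305.7] 0.82 [0.5199 0.0986]
41.0 [-0.01 -0.33 -0.02] 0.51
38.0 [-0.01 -0.68 -0.05] 1.01
35.0 [-0.01 -1.02 -0.1 ] 1.51
32.0 [-0.01 -1.36 -0.16] 2.01
29.0 [-0.01 -1.7  -0.24] 2.51
26.0 [-0.01 -2.03 -0.34] 3.01
23.0 [-0.01 -2.36 -0.45] 3.51
20.0 [-0.01 -2.68 -0.59] 4.01
17.0 [-0.01 -2.99 -0.74] 4.51
14.0 [-0.01 -3.3  -0.9 ] 5.01
11.0 [-0.01 -3.59 -1.08] 5.51
8.0 [-0.01 -3.88 -1.28] 6.01
5.0 [-0.01 -4.15 -1.49] 6.51
2.0 [-0.01 -4.42 -1.72] 7.01
0.0 [-0.01 -4.58 -1.88] 7.35
-1.5 [-0.01 -4.71 -2.  ] 7.6
```

View pics/l7.png

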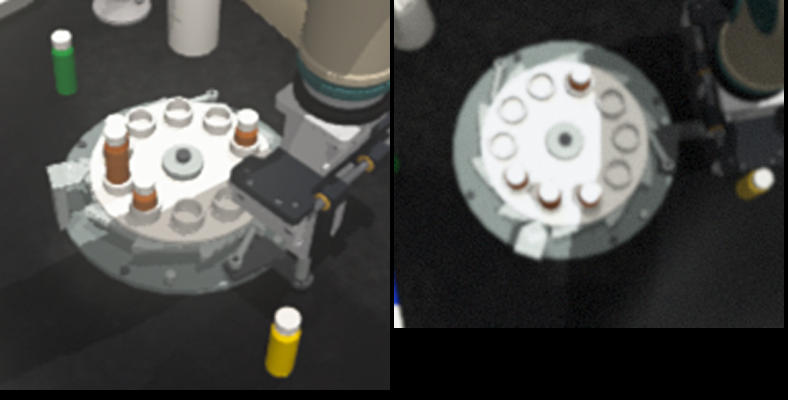

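The tall vial is now at the pointer (left crop (155,117), right crop (195,548)). I'll return the lever and then open and withdraw.

arm_command([
  [0,-0.34,-0.02],
  [0,-0.68,-0.04],
  [0,-1.03,-0.09],
  [0,-1.37,-0.15],
  [0,-1.7,-0.23],
  [0,-2.04,-0.33],
  [0,-2.36,-0.45],
  [0,-2.68,-0.58],
  [0,-3.0,-0.73],
  [0,-3.3,-0.9],
  [0,-3.6,-1.08],
  [0,-3.88,-1.28],
  [0,-4.16,-1.49],
  [0,-4.42,-1.71],
  [0,-4.59,-1.87],
  [0,-4.71,-1.99],
  [0,-4.71,-1.99],
  [0,-4.71,-1.99],
], yaw=[0.5,1,1.5,2,2.5,3,3.5,4,4.5,5,5.5,6,6.5,7,7.4,7.6,7.6,7.6])

```text
t: 20.3
ee_pos: [0.4917, -0.0538, 0.0698]
eef_rot: [24.3, 89.9, -100.0]
ft_force: [-0.5, 0.3, -0.3]
grip_width: 0.0327
```

arm_command([
  [0,0,0],
  [0,0,0],
  [0,0,0],
  [0,0,0],
  [-1,0,0],
  [-2,0,0],
  [-3,0,0],
  [-4,0,0],
  [-5,0,0],
  [-5.5,0,0.5],
  [-5.5,0,1.5],
  [-5.5,0,3],
  [-5.5,0,4.5],
  [-5.5,0,5.5],
  [-5.5,0,5.5],
  [-5.5,0,5.5],
], yaw=[0,0,0,0,0,0,0,0,0,0,0,0,0,0,0,0], gripper=-0.3)

```text
t: 22.3
ee_pos: [0.4144, -0.1666, 0.2073]
eef_rot: [21.1, 90.0, -103.2]
ft_force: [0.4, -0.1, 0.6]
grip_width: 0.0614
```

```bash
python3 look.py l8.png
```

```text
22.3 [ 0.4144 -0.1666  0.2073] [  21.1   90.  -103.2] [ 0.4 -0.1  0.6] 0.061
scene tcp px [286. 330.]
lever_grip [253.0, 333.5] 0.63 [ 0.4995 -0.0575]
tall_vial_mid [286.3, 379.2] 0.96 [ 0.5271 -0.1529]
tall_vial_mid [147.6, 272.0] 0.67 [0.5495 0.2563]
tall_vial_mid [197.3, 299.6] 0.59 [0.5218 0.0936]
pickup [209.2, 295.6] 0.88 [0.5135 0.0984]
top tcp px [253.4 445.2]
lever_grip [217.6, 378.8] 0.62 [ 0.4924 -0.0639]
tall_vial_mid [199.6, 406.3] 0.7 [ 0.535  -0.1272]
tall_vial_mid [183.5, 226.2] 0.65 [0.561  0.2776]
pickup [206.7, 304.9] 0.59 [0.518  0.1004]
```

View pics/l8.png

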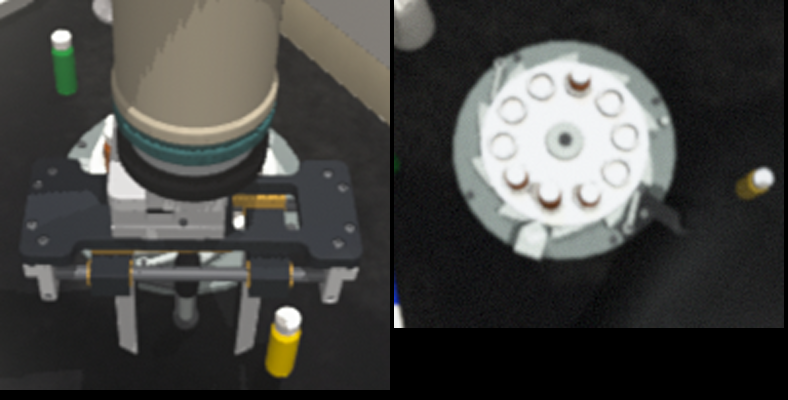

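Both the arm and grip are free: the lever sits at its starting place (right crop (212,655)). The vial stands at the pointer (right crop (198,548)), within about 7 mm of pickup by the networks' readings. Handing in.

```bash
python3 -c "
from h import *
print(workorder.finish_job()); print(telemetry.observe()['t'])"
```

```text
the job is handed in; nothing more can be done
None
the job is handed in; nothing more can be done
```

The tall vial is at the pick-up pointer after three full lever strokes. I handed the job in at about 22 s of the 64 s allowed, and it gave no verdict.

I moved the lever with the jaws held loosely round its grip, swinging it to the stop and back to rest each time. Each stroke advanced the vial one place. Afterwards I opened the jaws and withdrew the arm up and clear.

**Vial:** in the last pictures it stands upright at the pointer, about 7 mm from the pick-up place by the networks' readings (15 mm allowed). In that last look only the scene camera's network reported it. The top camera's network missed it, but the top picture shows it in the well at the pointer.

**Lever:** it is back at its starting position. The two cameras put the grip within about 1 cm of where it was at the start.

**Forces:** the readings between strokes and at the end were small, 4.1 N at most. That peak came from an extra 4 mm push I made at the end of the first stroke to feel for the stop. On strokes two and three the end-of-swing force stayed spring-sized (1–2.5 N), so there I relied on the arm position and on the vial having moved a full place.

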